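# Load the battery charging box

### The job

Load the loose battery packs into the white charging box on the desk. First take the stapler off the box's lid and put it on the desk, then lift the lid off by its knob and lay it flat on the desk, and push every pack, one at a time and lying across the box, past the two sprung steel lips into the magazine so that the lips hold it. Finally put the lid back so that it sits fully down on the box; leave the stapler on the desk and everything else where it is.

Things in the scene. Friction and masses are not known exactly. Their poses are not given: they have to be found in the camera images.
- box: White charging box fixed on the desk, 86 (x) x 270 (y) x 56 mm high, under a loose lid. Origin: centre of underside. Floor 6 mm, side walls 10, end walls 5: inside, a channel 66 mm wide (x), y = -130 to +130 mm. Half at -y: loading bay, its side walls' top 16 mm flared to 78 mm at the rim; half at +y: spring-loaded magazine for three packs, pushed in along +y.
- lip (a point): Point on the box's inner floor (6 mm above the desk) midway between the lip tips, over the box's origin; axes as the box, +y into the magazine. A pack is 36 mm thick: with its middle 18 mm past this point (y) the lips close behind it. Push it about 3 mm further and let it come back against them.
- lip_left (a joint): Sprung steel lip on the +x wall (rad, 0 = at rest, grows as it folds into the wall). A 34 mm high leaf hinged on the wall at y = -30 mm, slanting inwards to its tip at y = 0, 9 mm off the wall; 48 mm between the two tips. A pack pushed between them folds both aside (about 6 N in all); they spring back behind it.
- lip_right (a joint): The same lip on the -x wall (rad).
- follower (a joint): Grey spring plate behind the lips, 60 mm wide, 34 mm high (m; 0 = magazine empty, plate face at y = +2 mm; grows as packs push it to +y, at most 0.117). Its spring pushes towards -y with 1.6 N when empty, 5.5 N with three packs.
- lid: Loose white lid, about 0.3 kg: plate 86 (x) x 270 (y) x 6 mm over a 60 x 254 x 6 mm step that drops into the box's mouth with 3 mm play; either way round. Grey knob in the middle: block 20 (x) x 40 (y) x 34 mm high. Origin: centre of the step's underside; plate top at z = 12, knob top at 46 mm. Origin is 50 mm above the desk when seated, right over the box's origin; 0 on the desk.
- stapler: Black desk stapler, 130 mm long (x), 34 mm wide (y) at the foot and 30 mm above 12 mm, 45 mm high, 0.22 kg; origin at the centre of its underside. At the start it lies across the lid, over its +y half, beside the knob.
- pack1: Battery pack, a plain grey bar 60 mm long (x), 36 x 36 mm in section, brass contacts at both ends, about 0.14 kg. Origin: its middle, 18 mm above the desk as it lies. It may lie on any of its four long faces and either way round. Two or three packs are present; absent ones read None.
- pack2: Battery pack, a plain grey bar 60 mm long (x), 36 x 36 mm in section, brass contacts at both ends, about 0.14 kg. Origin: its middle, 18 mm above the desk as it lies. It may lie on any of its four long faces and either way round. Two or three packs are present; absent ones read None.
- pack3: Battery pack, a plain grey bar 60 mm long (x), 36 x 36 mm in section, brass contacts at both ends, about 0.14 kg. Origin: its middle, 18 mm above the desk as it lies. It may lie on any of its four long faces and either way round. Two or three packs are present; absent ones read None.
- mug: Blue mug, 76 mm across, 78 mm high, handle at its +y reaching about 65 mm from the axis; origin at the centre of its underside. Leave it alone.
- mouse: Black computer mouse, 105 (x) x 60 (y) x 34 mm. Leave it alone.
- phone: Black phone lying flat, 150 (x) x 72 (y) x 9 mm. Leave it alone.
- glasses_case: Dark brown glasses case, 160 (x) x 58 (y) x 36 mm. Leave it alone.
- tape: Grey tape dispenser, 120 (x) x 45 (y) x 60 mm high. Leave it alone.

How it is judged (in metres and radians):
On the way, in this order (a step that is already met when the one before it is completed fails the run):
1. the stapler lies on the desk, off the lid, let go, with the lid still on the box (height (world z) of stapler below 0.045 m and contact force between stapler and lid below 0.05 N and contact force between stapler and box below 0.05 N and linear speed of stapler below 0.02 m/s and contact force between the fingers and stapler below 0.05 N and z of lid in the frame of box above 0.042 m), for 0.2 s.
2. the lid lies flat on the desk, off the box, let go (height (world z) of lid below 0.012 m and angle between lid's own z axis and vertical below 0.1 rad and contact force between lid and box below 0.05 N and contact force between the fingers and lid below 0.05 N and linear speed of lid below 0.02 m/s), for 0.2 s.
3. every pack is in the magazine, held behind the lips, with the hand withdrawn (y of pack1 in the frame of lip between 0.0155 and 0.112 m and x of pack1 in the frame of lip between -0.025 and 0.025 m and z of pack1 in the frame of lip between 0.012 and 0.026 m and angle between the x axis of each of pack1, pack2, pack3 and the x axis of box, either way round below 0.15 rad and linear speed of each of pack1, pack2, pack3 below 0.03 m/s and y of pack2 in the frame of lip between 0.0155 and 0.112 m and x of pack2 in the frame of lip between -0.025 and 0.025 m and z of pack2 in the frame of lip between 0.012 and 0.026 m and y of pack3 in the frame of lip between 0.0155 and 0.112 m and x of pack3 in the frame of lip between -0.025 and 0.025 m and z of pack3 in the frame of lip between 0.012 and 0.026 m and contact force between the fingers and pack1 below 0.05 N and contact force between the fingers and pack2 below 0.05 N and contact force between the fingers and pack3 below 0.05 N), for 0.3 s.
At the end, for the whole second after the job is handed in: Every pack is behind the lips (middle 15.5 mm or more past the lip point, across the channel within 0.15 rad); the lid is seated (within 7 mm sideways, 3.5 mm in height, 0.03 rad of level); the stapler is on the desk touching neither box nor lid; all at rest (y of pack1 in the frame of lip between 0.0155 and 0.112 m and x of pack1 in the frame of lip between -0.025 and 0.025 m and z of pack1 in the frame of lip between 0.012 and 0.026 m and angle between the x axis of each of pack1, pack2, pack3 and the x axis of box, either way round below 0.15 rad and linear speed of each of pack1, pack2, pack3 below 0.03 m/s and y of pack2 in the frame of lip between 0.0155 and 0.112 m and x of pack2 in the frame of lip between -0.025 and 0.025 m and z of pack2 in the frame of lip between 0.012 and 0.026 m and y of pack3 in the frame of lip between 0.0155 and 0.112 m and x of pack3 in the frame of lip between -0.025 and 0.025 m and z of pack3 in the frame of lip between 0.012 and 0.026 m and horizontal distance between lid and box below 0.007 m and z of lid in the frame of box between 0.046 and 0.0535 m and angle between lid's own z axis and vertical below 0.03 rad and angle between the y axis of lid and the y axis of box, either way round below 0.06 rad and linear speed of each of lid, stapler below 0.02 m/s and height (world z) of stapler below 0.045 m and contact force between stapler and lid below 0.05 N and contact force between stapler and box below 0.05 N).
It fails at once if the lid is lifted with the stapler still on it (contact force between stapler and lid above 0.3 N and z of lid in the frame of box above 0.068 m).
It fails at once if the mug is knocked over (angle between mug's own z axis and vertical above 0.6 rad).
It fails at once if the mug, mouse, phone, glasses case, or tape dispenser is pushed more than 6 cm away (distance of any of mug, mouse, phone, glasses_case, tape from where it was at the start of the episode above 0.06 m).
Of pack1, pack2, pack3 only 2 to 3 are there at a start; the rules pass over those that are not, and their reading is None.
At some moment in a run one of pack1, pack2, pack3 may be knocked a few centimetres aside while the robot is not near it.
Once in a run the grip may slacken for a moment while it holds something.
It also fails if it takes over 210 s, if anything falls off the work surface, if the arm or the gripper's body presses on something with over 40 N, if the wrist force passes 120 N, or if a joint passes its speed limit or range.

### The arm

A 6-joint arm with a two-finger parallel gripper is mounted at the origin on the work surface. World frame = base frame: x ahead of the robot, y to its left, z up, the work surface at z = 0. Lengths are in mm, angles in rad, forces in N, time in s.
With the tool pointing down it reaches from about 350 to 975 mm from the base axis. Payload 7.1 kg.
Tool frame: the origin (TCP) lies on the centre line of the jaws, within the pads' length; the fingertips stand 17 mm ahead of it and the grasp point (between the pads) lies 2 mm behind it (tip_extent is the distance from the TCP to the fingertips, in mm); z points along the fingers, y is the line along which they close (so a half turn about z gives the same grasp; the last joint's range is limited). The gripper opens to 88 mm and grips with 3 to 60 N. Pads are 20 mm wide; open, the fingers measure 115 mm over their backs; the gripper's body (75 mm by 178 mm) begins 61 mm behind the grasp point.
Start: joints at [-1.259, 0.423, 1.63, -0, 1.089, -0.019], TCP at [203.017, -591.091, 239.675] pointing down, gripper open.
Joint ranges: [-3, 3], [-0.9, 2.11], [0.09, 2.58], [-1.31, 4.45], [0.11, 2.69], [-2.54, 2.54]. Speed limits (rad/s): [2.39, 2.39, 3.01, 3.14, 3.14, 3.14].

### API

Orientations are given as a rotation vector (axis times angle).
In Python, from workcell import get_obs, get_image, camera_model, close_job, look_for, outline_of, pinpoint, tip_extent gives the robot as it stands.
- The arm moves only by the shell command python3 -m jog 'ROWS'. ROWS is text: rows parted by semicolons, each of 7 numbers parted by spaces: the shift along the tool's x, y, z as a fraction of full scale, then the turn, a rotation vector about the tool's x, y, z as a fraction of full scale, then the closure, from -1 (fully open) to 1 (shut). A call has 1 to 8 rows; each row is the pose to reach, as a shift and turn from the pose commanded when the call began, along the tool's axes at that moment; what a row does not reach only later rows make up. Full scale, the value 1, is 0.2 m for a shift and 30 degrees for a turn. A row lasts 1/10 s, in which the tool goes at most 50 mm and 8.59 degrees, less where a joint would pass 70% of its speed; a pose out of reach is approached as far as the arm can. A call with a number of a shift or a turn outside -1 to 1 is refused whole. A call with a gripper value outside its range is refused whole. The fingers move at their own pace and stop on an object; the grip force is fixed at half the most. Time passes only in rows, so rows that repeat a pose let the fingers close. It gives the time, the measured TCP pose, the force, the opening and the grip force at its end, in the units of the state.
- get_obs(): the state, without advancing time (a new reading comes with each control period).
- get_image(name): name is "scene" or "top"; returns the picture (480x640x3 uint8, red, green, blue); there is no depth.
- camera_model(name): a dict with "fx", "fy", "cx", "cy" (pixels), "origin" and "orientation" of the camera in the world. Camera axes: x right, y down, z forward; pixel columns grow to the right and rows downward; lengths in mm; the calibration is good to about 2 mm. A picture is of the moment at which its call begins. camera_model takes no time and is no camera call.
- close_job(): hands the job in; it is judged then, once.
Trained networks look in the newest picture that a camera, given by its name, has taken for a name from the list of things; names that differ only in an ending like _2 or _b are one class to them, and where a whole thing is asked for, a point or a joint stands for the part that bears it (a point fixed in the world has none). Each returns a list of dicts, best first, with "confidence" (0 to 1); they miss things now and then, are a little off and sometimes report something else, mostly with a low value. They report only what shows in the picture. A call takes as long as a camera call.
- look_for(target, camera): "xyz" ([x, y, z] in mm, in the coordinates of the camera as it stood for that picture, good to about 4 mm: the middle of the surface that is visible of it).
- outline_of(target, camera): "mask" (480x640 bool, what is visible of it).
- pinpoint(target, camera): "xyz" ([x, y, z] in mm, in the coordinates of the camera as it stood for that picture, good to about 4 mm: a listed point, or the origin of a listed thing).
The state is a dict: "t": time; "qpos": joint angles; "qvel": joint speeds; "joint_torque": joint torques, N m; "ee_pos": TCP position; "orientation": TCP orientation; "ft_force": force on the tool from outside, world axes, zero at the start; "moment": the same for the moment, N m; "width": finger opening in mm; "grasp_force": force on a finger pad.
Only numpy, scipy, OpenCV 4.12 (cv2) and the standard library are available. Lean on these libraries where they do the work, as an engineer would, in place of code of your own. Each camera call takes 0.05 s, during which the arm holds its last target. There are 200 camera calls.

## Working session

There is one attempt and no reset: what is moved stays moved. The work goes in short steps, Python scripts to look and compute and a shell command to move; the robot and the scene stay as the last step left them, time stands still between calls to the robot, and variables do not carry over. Pictures are saved under pics/ and viewed, at most 14 in all, crops included, and the job is handed in when it is done.

```bash
ls; mkdir -p pics; cat > h.py <<'E'
import numpy as np, cv2
from scipy.spatial.transform import Rotation as R
from workcell import *
def cam(n):
    m=camera_model(n); o=np.array(m['orientation'],float)
    Rm=R.from_rotvec(o).as_matrix() if o.size==3 else (o if o.shape==(3,3) else R.from_quat(o).as_matrix())
    return m,Rm,np.array(m['origin'],float)
def w(n,p):
    m,Rm,o=cam(n); return Rm@np.array(p)+o
def pix(n,p):
    m,Rm,o=cam(n); c=Rm.T@(np.array(p,float)-o); return np.array([m['fx']*c[0]/c[2]+m['cx'],m['fy']*c[1]/c[2]+m['cy']])
def ray(n,u,v,z):
    m,Rm,o=cam(n); d=Rm@np.array([(u-m['cx'])/m['fx'],(v-m['cy'])/m['fy'],1]); return o+d*(z-o[2])/d[2]
def snap(n,f):
    im=get_image(n); cv2.imwrite('pics/'+f,im[...,::-1]); return im
E
python3 - <<'E'
from h import *
print(get_obs())
for n in('scene','top'):
    print(n,camera_model(n)); snap(n,n+'0.png')
for t in ['box','lip','lid','stapler','pack1','mug','mouse','phone','glasses_case','tape']:
    for n in('scene','top'):
        print(t,n,[(round(d['confidence'],2),w(n,d['xyz']).round(0).tolist()) for d in pinpoint(t,n)][:4])
E
```

```text
pics
{'t': 0.0, 'qpos': array([-1.25902415e+00,  4.23830944e-01,  1.63069316e+00, -5.67278444e-06,
        1.08860966e+00, -1.90060523e-02]), 'qvel': array([ 5.99890548e-05, -3.75419013e-05,  5.54228801e-04, -1.48778651e-03,
       -4.41945484e-04, -6.55548480e-04]), 'joint_torque': array([ 3.46204852e-04, -5.44627798e+01, -2.73663282e+01,  6.44761068e-02,
        2.27723038e-02, -1.12871030e-04]), 'ee_pos': array([ 202.84145182, -590.60040348,  238.90662338]), 'orientation': array([-3.09721984e+00, -5.16972910e-01,  3.60726845e-04]), 'ft_force': array([ 0.05175174, -0.23503941, -0.09389279]), 'moment': array([-0.0130657 , -0.01621443, -0.04657711]), 'grasp_force': 0.0, 'width': 87.98706913435727}
scene {'fx': 519.0168550824596, 'fy': 519.0168550824596, 'cx': 321.3713171041036, 'cy': 235.49965754331683, 'origin': array([1280.35123925, -215.44343339, 1084.62242732]), 'orientation': array([-2.04786638, -1.61583688,  0.49297515])}
top {'fx': 525.3842031632495, 'fy': 525.3842031632495, 'cx': 319.28463055001777, 'cy': 238.83505959266458, 'origin': array([ 430.96294051,  -54.62145637, 1218
[... 520 characters left out ...]
 (0.58, [485.0, 130.0, 17.0]), (0.56, [692.0, 367.0, -4.0])]
pack1 top [(0.95, [437.0, 3.0, 17.0]), (0.79, [484.0, 132.0, 18.0]), (0.19, [606.0, 147.0, 63.0])]
mug scene [(0.93, [453.0, 276.0, -0.0])]
mug top [(0.8, [451.0, 272.0, 1.0]), (0.16, [437.0, 2.0, 16.0])]
mouse scene [(0.56, [463.0, -449.0, 2.0]), (0.51, [610.0, 144.0, 61.0]), (0.48, [438.0, 3.0, 17.0])]
mouse top [(0.75, [460.0, -446.0, 2.0])]
phone scene [(0.8, [766.0, 141.0, -2.0])]
phone top [(0.91, [770.0, 144.0, 0.0])]
glasses_case scene [(0.8, [694.0, 366.0, -2.0])]
glasses_case top [(0.67, [691.0, 363.0, -1.0])]
tape scene [(0.93, [436.0, -216.0, -2.0])]
tape top [(0.67, [459.0, -443.0, 2.0]), (0.57, [433.0, -215.0, -2.0])]
```

View pics/top0.png

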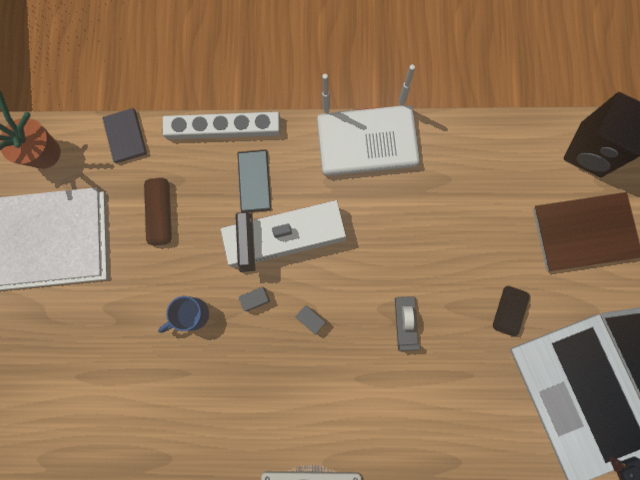

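View pics/scene0.png

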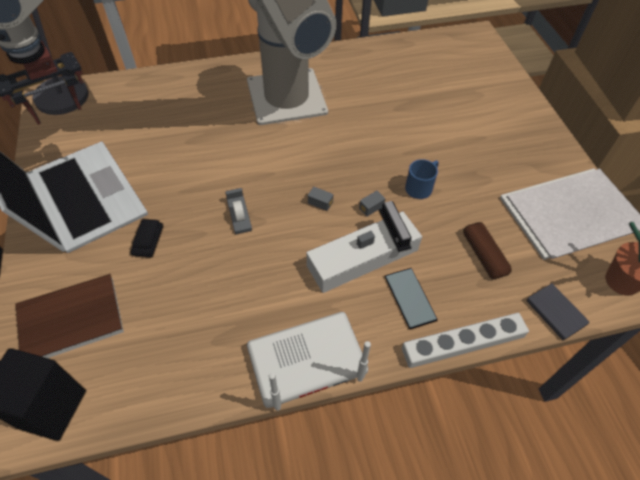

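Top view: box/lid at about (283,233), tilted, with the stapler across its left (+y) end (245,240); two packs at (254,299) and (312,320); phone beyond the box. The scene view agrees, and shows two packs.

```bash
cat >> h.py <<'E'
def rect(t,n,z,k=1,off=0):
    "world min-area rectangles of the k best masks of t, seen at height z: centre, sizes, direction (deg) of long side"
    out=[]
    for d in outline_of(t,n)[:k]:
        c=max(cv2.findContours(d['mask'].astype(np.uint8),0,1)[0],key=len)[:,0]
        if len(c)<5: continue
        P=np.array([ray(n,u,v,z)[:2] for u,v in c],np.float32)
        (x,y),(a,b),_=r=cv2.minAreaRect(P); B=cv2.boxPoints(r)
        e=max([B[1]-B[0],B[2]-B[1]],key=np.linalg.norm)
        out.append((round(d['confidence'],2),[round(x),round(y)],[round(max(a,b)),round(min(a,b))],round(np.degrees(np.arctan2(e[1],e[0]))%180,1)))
    return out
E
python3 - <<'E'
from h import *
for t,z,k in [('lid',56,1),('box',56,1),('stapler',95,1),('pack1',36,4),('phone',9,1),('mug',78,1),('glasses_case',36,1),('tape',60,2)]:
    for n in ('top','scene'):
        get_image(n) if t=='lid' else 0
        print(t,n,rect(t,n,z,k))
print([d['confidence'] for d in look_for('pack3','top')],tip_extent)
E
```

```text
lid top [(0.84, [640, 31], [210, 92], np.float32(103.9))]
lid scene [(0.91, [640, 35], [210, 89], np.float32(103.6))]
box top []
box scene [(0.59, [691, 57], [282, 99], np.float32(87.8))]
stapler top [(0.56, [606, 141], [130, 38], np.float32(4.8))]
stapler scene [(0.64, [621, 141], [146, 47], np.float32(3.3))]
pack1 top [(0.93, [440, 0], [63, 38], np.float32(45.8)), (0.93, [484, 127], [63, 39], np.float32(112.8))]
pack1 scene [(0.96, [498, 126], [79, 54], np.float32(115.3)), (0.62, [455, -1], [71, 61], np.float32(50.0))]
phone top [(0.84, [766, 139], [150, 72], np.float32(4.4))]
phone scene [(0.86, [771, 140], [151, 73], np.float32(5.5))]
mug top [(0.93, [451, 273], [107, 74], np.float32(92.5))]
mug scene [(0.43, [609, 146], [148, 49], np.float32(3.6))]
glasses_case top [(0.79, [687, 357], [159, 59], np.float32(5.3))]
glasses_case scene [(0.91, [700, 355], [162, 65], np.float32(4.8))]
tape top [(0.7, [432, -209], [115, 46], np.float32(3.8))]
tape scene [(0.9, [466, -214], [140, 42], np.float32(2.0))]
[0.93, 0.7, 0.68] 17.0
```

```bash
cat >> h.py <<'E'
def plan(*wps):
    """wps: (x,y,z,yaw of tool x in deg or None). Prints, per leg from the present pose, shift and turn fractions (call split in <=200 mm pieces)."""
    o=get_obs(); p=o['ee_pos'].copy(); Rm=R.from_rotvec(o['orientation'])
    for x,y,z,a in wps:
        q=np.array([x,y,z],float)
        yaw=np.radians(a) if a is not None else np.arctan2(*Rm.as_matrix()[1::-1,0])
        Rt=R.from_matrix(np.column_stack([[np.cos(yaw),np.sin(yaw),0],[np.sin(yaw),-np.cos(yaw),0],[0,0,-1]]))
        s=Rm.inv().apply(q-p)/200; t=np.degrees((Rm.inv()*Rt).as_rotvec())/30
        n=max(1,int(np.ceil(max(abs(s).max(),abs(t).max())-1e-3)))
        print('->',[x,y,z],'tool-x yaw',round(np.degrees(yaw),1),': %d call(s) of'%n,(s/n).round(3).tolist(),'turn',(t/n).round(3).tolist(),'total mm',round(np.linalg.norm(q-p)))
        p,Rm=q,Rt
E
python3 - <<'E'
from h import *
plan((608,145,200,4.8),(608,145,88,4.8))
for d in look_for('pack1','top'): print(d['confidence'],w('top',d['xyz']).round())
E
```

```text
-> [608, 145, 200] tool-x yaw 4.8 : 4 call(s) of [0.778, -0.706, 0.05] turn [-0.0, -0.0, 0.118] total mm 841
-> [608, 145, 88] tool-x yaw 4.8 : 1 call(s) of [0.0, 0.0, 0.56] turn [0.0, 0.0, 0.0] total mm 112
0.93 [488. 132.  38.]
0.7 [ 461. -440.   38.]
0.68 [439.   4.  35.]
```

```bash
for i in 1 2 3 4; do python3 -m jog '0.778 -0.706 0.05 0 0 0 -0.45;0.778 -0.706 0.05 0 0 0 -0.45;0.778 -0.706 0.05 0 0 0 -0.45;0.778 -0.706 0.05 0 0 0 -0.45;0.778 -0.706 0.05 0 0 0 -0.45;0.778 -0.706 0.05 0 0 0 -0.45' | tail -3; done
python3 - <<'E'
from h import *
plan((608,145,150,4.8),(608,145,88,4.8))
E
```

```text
ft_force: [-0.3, -0.9, 0.0]
width: 63.9
grasp_force: 0.0
ft_force: [0.7, -0.3, -0.1]
width: 63.7
grasp_force: 0.0
ft_force: [0.5, -0.6, -0.5]
width: 63.2
grasp_force: 0.0
ft_force: [-0.7, -0.0, -0.2]
width: 63.8
grasp_force: 0.0
-> [608, 145, 150] tool-x yaw 4.8 : 1 call(s) of [-0.002, -0.007, 0.246] turn [0.001, 0.001, 0.471] total mm 49
-> [608, 145, 88] tool-x yaw 4.8 : 1 call(s) of [0.0, 0.0, 0.31] turn [0.0, 0.0, 0.0] total mm 62
```

```bash
python3 -m jog '0 -0.007 0.246 0 0 0.471 -0.45;0 -0.007 0.246 0 0 0.471 -0.45;0 -0.007 0.246 0 0 0.471 -0.45;0 -0.007 0.246 0 0 0.471 -0.45' >/dev/null
python3 -m jog '0 0 0.2 0 0 0 -0.45;0 0 0.31 0 0 0 -0.45;0 0 0.31 0 0 0 -0.45;0 0 0.31 0 0 0 -0.45'
python3 - <<'E'
from h import *
snap('scene','s1.png')
E
```

```text
t: 5.3
ee_pos: [608.4, 145.9, 89.7]
orientation: [-3.139, -0.133, -0.002]
ft_force: [0.2, -1.3, -0.5]
width: 63.4
grasp_force: 0.0
```

View pics/s1.png

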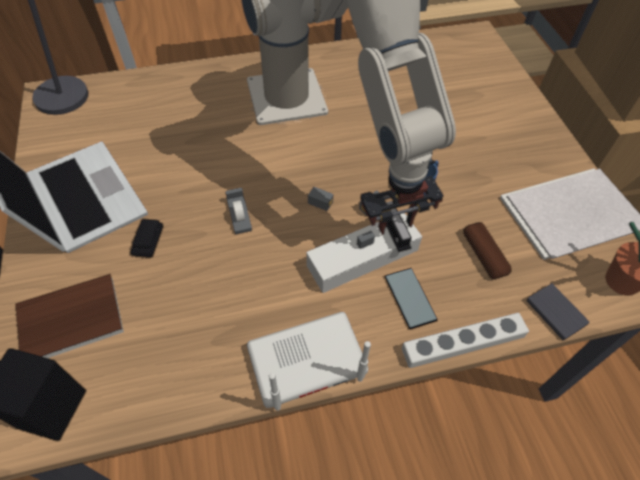

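Fingers straddle the stapler at (397,228). Gripping and lifting.

```bash
python3 -m jog '0 0 0 0 0 0 1;0 0 0 0 0 0 1;0 0 0 0 0 0 1;0 0 0 0 0 0 1;0 0 0 0 0 0 1;0 0 0 0 0 0 1;0 0 0 0 0 0 1'
python3 -m jog '0 0 -0.1 0 0 0 1;0 0 -0.3 0 0 0 1;0 0 -0.3 0 0 0 1;0 0 -0.3 0 0 0 1'
python3 - <<'E'
from h import *
plan((595,265,150,4.8),(595,265,60,4.8),(595,265,30,4.8))
E
```

```text
t: 6.05
ee_pos: [608.1, 146.6, 89.2]
orientation: [3.139, 0.133, 0.001]
ft_force: [-1.4, -0.8, 5.9]
width: 29.7
grasp_force: 47.5
t: 6.45
ee_pos: [608.0, 146.7, 148.9]
orientation: [-3.139, -0.132, -0.002]
ft_force: [0.1, -0.4, -2.8]
width: 30.1
grasp_force: 47.2
-> [595, 265, 150] tool-x yaw 4.8 : 1 call(s) of [-0.015, -0.595, -0.006] turn [-0.0, -0.002, 0.001] total mm 119
-> [595, 265, 60] tool-x yaw 4.8 : 1 call(s) of [0.0, 0.0, 0.45] turn [0.0, 0.0, 0.0] total mm 90
-> [595, 265, 30] tool-x yaw 4.8 : 1 call(s) of [0.0, 0.0, 0.15] turn [0.0, 0.0, 0.0] total mm 30
```

```bash
python3 -m jog '-0.015 -0.2 0 0 0 0 1;-0.015 -0.4 0 0 0 0 1;-0.015 -0.595 0 0 0 0 1;-0.015 -0.595 0 0 0 0 1;-0.015 -0.595 0 0 0 0 1'
python3 -m jog '0 0 0.2 0 0 0 1;0 0 0.4 0 0 0 1;0 0 0.55 0 0 0 1;0 0 0.59 0 0 0 1;0 0 0.59 0 0 0 1'
python3 -m jog '0 0 0.01 0 0 0 1;0 0 0.015 0 0 0 1;0 0 0.015 0 0 0 1'
```

```text
t: 6.95
ee_pos: [593.3, 265.2, 146.4]
orientation: [3.137, 0.135, -0.005]
ft_force: [0.1, -0.7, -1.9]
width: 29.4
grasp_force: 47.3
t: 7.45
ee_pos: [593.5, 263.0, 29.2]
orientation: [3.137, 0.13, -0.006]
ft_force: [1.4, 0.6, -0.9]
width: 29.7
grasp_force: 42.5
t: 7.75
ee_pos: [595.1, 264.7, 27.8]
orientation: [-3.139, -0.132, -0.001]
ft_force: [0.3, 0.5, -2.2]
width: 29.8
grasp_force: 42.5
```

```bash
for i in 1 2 3; do python3 -m jog '0 0 0.006 0 0 0 1;0 0 0.006 0 0 0 1' | egrep 'ee_pos|ft'; done
```

```text
ee_pos: [595.3, 264.9, 27.3]
ft_force: [-0.4, -1.7, 4.8]
ee_pos: [595.4, 265.0, 27.3]
ft_force: [-3.4, -4.1, 15.2]
ee_pos: [595.4, 265.0, 27.2]
ft_force: [-6.6, -4.4, 24.0]
```

```bash
python3 -m jog '0 0 -0.012 0 0 0 1;0 0 -0.012 0 0 0 -0.45;0 0 -0.012 0 0 0 -0.45;0 0 -0.012 0 0 0 -0.45;0 0 -0.012 0 0 0 -0.45'
python3 -m jog '0 0 -0.2 0 0 0 -0.45;0 0 -0.4 0 0 0 -0.45;0 0 -0.6 0 0 0 -0.45;0 0 -0.6 0 0 0 -0.45;0 0 -0.6 0 0 0 -0.45'
python3 - <<'E'
from h import *
for n in('scene','top'):
    snap(n,n+'2.png')
    for t in ('lid','box','lip','stapler'): print(t,n,[(round(d['confidence'],2),w(n,d['xyz']).round(1).tolist()) for d in pinpoint(t,n)][:2])
    print(rect('lid',n,62), rect('stapler',n,45))
E
```

```text
t: 8.85
ee_pos: [594.7, 264.9, 25.9]
orientation: [3.139, 0.132, -0.001]
ft_force: [0.6, -0.9, -0.1]
width: 58.3
grasp_force: 0.0
t: 9.35
ee_pos: [595.2, 265.1, 147.1]
orientation: [-3.138, -0.132, -0.003]
ft_force: [-0.5, -1.1, -1.0]
width: 63.6
grasp_force: 0.0
lid scene [(0.75, [633.9, 62.7, 46.0])]
box scene [(0.57, [635.8, 63.9, 3.0])]
lip scene [(0.77, [633.6, 62.3, 4.9])]
stapler scene [(0.83, [596.8, 264.5, -1.3])]
[(0.64, [635, 65], [271, 88], np.float32(103.7))] [(0.91, [616, 254], [142, 51], np.float32(5.0))]
lid top [(0.83, [628.7, 63.8, 50.8])]
box top [(0.79, [630.2, 58.5, -3.1])]
lip top [(0.89, [631.1, 64.1, 7.3])]
stapler top [(0.92, [596.5, 268.1, -1.7]), (0.36, [429.5, -214.6, -1.7])]
[(0.71, [632, 63], [269, 88], np.float32(103.6))] [(0.91, [561, 253], [67, 40], np.float32(5.1))]
```

View pics/top2.png

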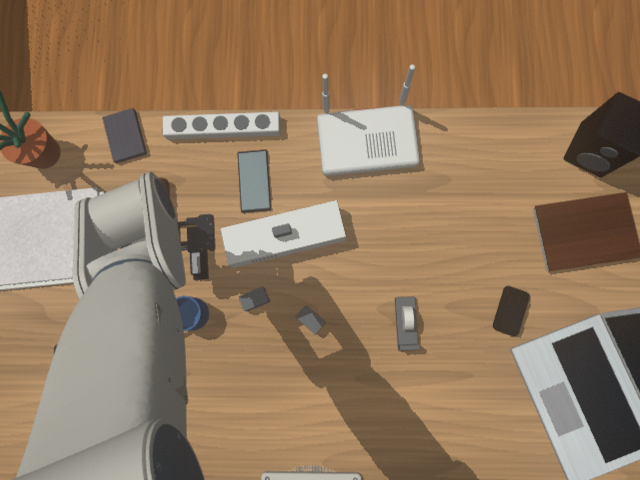

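Stapler lies on the desk around (195,250), lid clear at (283,233), yaw ≈13.6°. Next the knob.

```bash
python3 - <<'E'
from h import *
plan((631.5,64,148,13.6),(631.5,64,84,13.6))
E
```

```text
-> [631.5, 64, 148] tool-x yaw 13.6 : 2 call(s) of [0.049, 0.508, -0.004] turn [-0.0, -0.0, -0.146] total mm 204
-> [631.5, 64, 84] tool-x yaw 13.6 : 1 call(s) of [0.0, 0.0, 0.32] turn [0.0, 0.0, 0.0] total mm 64
```

```bash
for i in 1; do python3 -m jog '0.049 0.25 0 0 0 0 -0.6;0.049 0.508 0 0 0 0 -0.6;0.049 0.508 0 0 0 0 -0.6;0.049 0.508 0 0 0 0 -0.6' >/dev/null; done
python3 -m jog '0.049 0.25 0 0 0 -0.292 -0.6;0.049 0.508 0 0 0 -0.292 -0.6;0.049 0.508 0 0 0 -0.292 -0.6;0.049 0.508 0 0 0 -0.292 -0.6;0.049 0.508 0 0 0 -0.292 -0.6'
python3 - <<'E'
from h import *
plan((631.5,64,84,13.6))
E
```

```text
t: 10.95
ee_pos: [631.3, 65.6, 146.3]
orientation: [-3.119, -0.373, -0.0]
ft_force: [-0.7, 0.3, 0.2]
width: 70.3
grasp_force: 0.0
-> [631.5, 64, 84] tool-x yaw 13.6 : 1 call(s) of [-0.001, 0.008, 0.312] turn [-0.001, -0.0, 0.001] total mm 62
```

```bash
python3 -m jog '0 0.008 0.15 0 0 0 -0.6;0 0.008 0.312 0 0 0 -0.6;0 0.008 0.312 0 0 0 -0.6;0 0.008 0.312 0 0 0 -0.6' | egrep 'ee|ft|wid'
python3 -m jog '0 0 0 0 0 0 1;0 0 0 0 0 0 1;0 0 0 0 0 0 1;0 0 0 0 0 0 1;0 0 0 0 0 0 1;0 0 0 0 0 0 1;0 0 0 0 0 0 1'
python3 -m jog '0 0 -0.05 0 0 0 1;0 0 -0.1 0 0 0 1;0 0 -0.2 0 0 0 1;0 0 -0.3 0 0 0 1;0 0 -0.3 0 0 0 1;0 0 -0.3 0 0 0 1'
python3 - <<'E'
from h import *
plan((600,-260,144,13.6),(600,-260,36,13.6))
E
```

```text
ee_pos: [631.3, 64.2, 83.6]
ft_force: [0.1, -0.0, 1.5]
width: 70.5
t: 12.05
ee_pos: [632.0, 62.7, 84.5]
orientation: [-3.119, -0.371, -0.001]
ft_force: [-1.6, 1.8, 6.2]
width: 39.9
grasp_force: 30.0
t: 12.65
ee_pos: [631.8, 62.3, 144.1]
orientation: [3.119, 0.371, 0.001]
ft_force: [-1.0, 0.7, -4.1]
width: 39.7
grasp_force: 30.0
-> [600, -260, 144] tool-x yaw 13.6 : 2 call(s) of [-0.266, 0.765, 0.0] turn [0.0, -0.001, -0.0] total mm 324
-> [600, -260, 36] tool-x yaw 13.6 : 1 call(s) of [0.0, 0.0, 0.54] turn [0.0, 0.0, 0.0] total mm 108
```

```bash
for i in 1 2; do python3 -m jog '-0.05 0.15 0 0 0 0 1;-0.1 0.3 0 0 0 0 1;-0.16 0.46 0 0 0 0 1;-0.21 0.62 0 0 0 0 1;-0.266 0.765 0 0 0 0 1;-0.266 0.765 0 0 0 0 1;-0.266 0.765 0 0 0 0 1'|egrep 'ee|ft|wid|gras'; done
python3 -m jog '0 0 0.1 0 0 0 1;0 0 0.25 0 0 0 1;0 0 0.4 0 0 0 1;0 0 0.5 0 0 0 1;0 0 0.53 0 0 0 1;0 0 0.53 0 0 0 1;0 0 0.53 0 0 0 1'
```

```text
ee_pos: [615.1, -99.2, 142.6]
ft_force: [-0.7, 0.5, -3.2]
width: 39.6
grasp_force: 30.0
ee_pos: [600.0, -259.2, 143.1]
ft_force: [0.7, 0.2, -3.5]
width: 39.9
grasp_force: 30.0
t: 14.75
ee_pos: [601.2, -259.4, 38.8]
orientation: [3.119, 0.373, 0.002]
ft_force: [-0.2, -0.4, -3.4]
width: 40.2
grasp_force: 30.0
```

```bash
for i in 1 2 3 4 5; do python3 -m jog '0 0 0.006 0 0 0 1;0 0 0.006 0 0 0 1' | egrep 'ee_pos|ft'; done
```

```text
ee_pos: [600.8, -260.1, 37.7]
ft_force: [0.4, -0.3, -3.1]
ee_pos: [600.3, -260.1, 35.7]
ft_force: [-0.4, -0.7, -2.8]
ee_pos: [600.4, -260.1, 34.6]
ft_force: [-0.5, 0.3, -0.1]
ee_pos: [600.4, -260.1, 34.6]
ft_force: [-4.9, 1.6, 10.4]
ee_pos: [600.4, -260.1, 34.6]
ft_force: [-8.2, 2.5, 21.1]
```

```bash
python3 -m jog '0 0 -0.01 0 0 0 1;0 0 -0.012 0 0 0 -0.6;0 0 -0.012 0 0 0 -0.6;0 0 -0.012 0 0 0 -0.6;0 0 -0.012 0 0 0 -0.6;0 0 -0.012 0 0 0 -0.6'
python3 -m jog '0 0 -0.2 0 0 0 -0.6;0 0 -0.4 0 0 0 -0.6;0 0 -0.6 0 0 0 -0.6;0 0 -0.6 0 0 0 -0.6;0 0 -0.6 0 0 0 -0.6'|egrep 'ee|ft|wid'
python3 - <<'E'
from h import *
for n in('scene','top'):
    snap(n,n+'3.png')
    for t in ('lid','box','lip','pack1'): print(t,n,[(round(d['confidence'],2),w(n,d['xyz']).round(1).tolist()) for d in pinpoint(t,n)][:3])
    print(rect('lid',n,12), rect('box',n,56), rect('pack1',n,36,3))
E
```

```text
t: 16.35
ee_pos: [600.2, -259.9, 34.0]
orientation: [-3.119, -0.372, 0.0]
ft_force: [-0.5, 0.7, 0.3]
width: 69.9
grasp_force: 0.0
ee_pos: [600.7, -260.1, 155.3]
ft_force: [-0.5, 0.0, -0.3]
width: 70.2
lid scene [(0.8, [599.6, -259.4, -2.1]), (0.53, [596.9, 269.1, 1.3])]
box scene [(0.62, [635.4, 64.0, 0.9])]
lip scene [(0.69, [628.6, 64.0, 7.6])]
pack1 scene [(0.74, [485.1, 132.8, 21.4]), (0.66, [437.9, 2.2, 14.0])]
[(0.66, [604, -261], [272, 91], np.float32(103.5))] [(0.63, [649, 60], [284, 113], np.float32(103.7))] [(0.98, [455, -1], [70, 59], np.float32(49.9)), (0.61, [499, 125], [78, 53], np.float32(112.6))]
lid top []
box top [(0.64, [631.0, 61.9, -5.9])]
lip top [(0.73, [628.0, 64.2, 4.7])]
pack1 top [(0.97, [485.2, 132.0, 19.8]), (0.86, [438.8, 2.0, 15.6])]
[(0.38, [692, 365], [162, 62], np.float32(4.6))] [(0.7, [628, 61], [269, 95], np.float32(104.3))] [(0.91, [484, 127], [62, 39], np.float32(113.0)), (0.56, [438, -1], [63, 37], np.float32(47.9))]
```

View pics/top3.png

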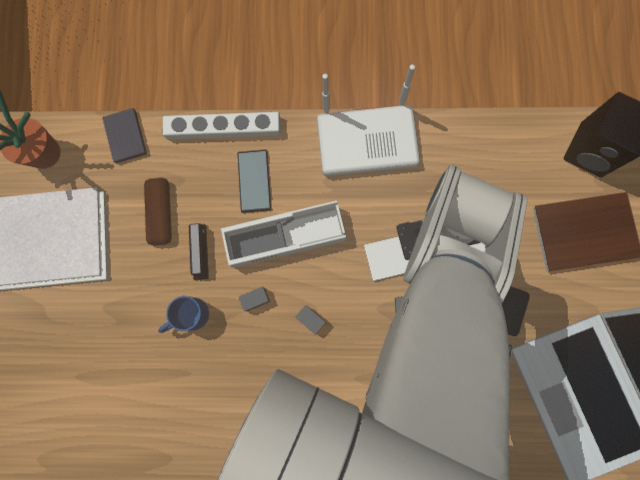

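Box open: magazine with the grey follower on the left, bay on the right; lid flat behind the arm; packs at (254,299) and (312,320) unmoved.

```bash
python3 - <<'E'
from h import *
plan((438,2,150,13.6),(438,2,150,47),(438,2,22,47))
E
```

```text
-> [438, 2, 150] tool-x yaw 13.6 : 2 call(s) of [-0.24, -0.732, 0.011] turn [0.0, -0.0, -0.0] total mm 308
-> [438, 2, 150] tool-x yaw 47.0 : 2 call(s) of [0.0, 0.0, 0.0] turn [0.0, 0.0, -0.557] total mm 0
-> [438, 2, 22] tool-x yaw 47.0 : 1 call(s) of [0.0, 0.0, 0.64] turn [0.0, 0.0, 0.0] total mm 128
```

```bash
python3 -m jog '-0.24 -0.732 0 0 0 0 -0.6;-0.24 -0.732 0 0 0 0 -0.6;-0.24 -0.732 0 0 0 0 -0.6;-0.24 -0.732 0 0 0 0 -0.6;-0.24 -0.732 0 0 0 0 -0.6' >/dev/null
python3 -m jog '-0.24 -0.732 0 0 0 0 -0.6;-0.24 -0.732 0 0 0 0 -0.6;-0.24 -0.732 0 0 0 0 -0.6;-0.24 -0.732 0 0 0 0 -0.6;-0.24 -0.732 0 0 0 0 -0.6' >/dev/null
python3 -m jog '0 0 0 0 0 -0.3 -0.6;0 0 0 0 0 -0.6 -0.6;0 0 0 0 0 -0.9 -0.6;0 0 0 0 0 -1 -0.6;0 0 0 0 0 -1 -0.6'
python3 - <<'E'
from h import *
plan((438,2,22,47))
get_image('top'); print([(round(d['confidence'],2),w('top',d['xyz']).round(1).tolist()) for d in pinpoint('pack1','top')][:3])
E
```

```text
t: 19.15
ee_pos: [440.3, 0.6, 154.6]
orientation: [2.917, 1.164, 0.003]
ft_force: [-0.4, -0.1, 0.2]
width: 70.4
grasp_force: 0.0
-> [438, 2, 22] tool-x yaw 47.0 : 1 call(s) of [-0.004, -0.014, 0.663] turn [0.003, -0.002, -0.117] total mm 133
[(0.54, [485.4, 132.7, 16.1])]
```

```bash
python3 -m jog '0 -0.014 0.2 0 0 -0.117 -0.6;0 -0.014 0.4 0 0 -0.117 -0.6;0 -0.014 0.6 0 0 -0.117 -0.6;0 -0.014 0.663 0 0 -0.117 -0.6;0 -0.014 0.663 0 0 -0.117 -0.6;0 -0.014 0.663 0 0 -0.117 -0.6'|egrep 'ee|ft|wid'
python3 -m jog '0 0 0 0 0 0 1;0 0 0 0 0 0 1;0 0 0 0 0 0 1;0 0 0 0 0 0 1;0 0 0 0 0 0 1;0 0 0 0 0 0 1;0 0 0 0 0 0 1'
python3 -m jog '0 0 -0.1 0 0 0 1;0 0 -0.3 0 0 0 1;0 0 -0.5 0 0 0 1;0 0 -0.5 0 0 0 1;0 0 -0.5 0 0 0 1'
python3 - <<'E'
from h import *
snap('scene','s4.png')
b=np.array([630.5,64]);a=np.radians(13.7)
p=b+np.array([-np.sin(a),np.cos(a)])*-76; print(p)
plan((p[0],p[1],122,47),(p[0],p[1],122,13.7),(p[0],p[1],30,13.7))
E
```

```text
ee_pos: [437.1, 4.0, 22.5]
ft_force: [0.5, 0.5, 0.2]
width: 70.0
t: 20.55
ee_pos: [436.8, 4.1, 22.2]
orientation: [2.879, 1.255, 0.002]
ft_force: [-0.6, -0.3, 7.5]
width: 36.2
grasp_force: 29.7
t: 21.05
ee_pos: [436.4, 4.2, 122.1]
orientation: [2.879, 1.255, 0.003]
ft_force: [-0.1, -0.6, -2.2]
width: 35.9
grasp_force: 29.7
[648.4996991   -9.83773312]
-> [np.float64(648.4996991009871), np.float64(-9.83773311982111), 122] tool-x yaw 47.0 : 1 call(s) of [0.673, 0.828, -0.005] turn [-0.001, 0.001, 0.003] total mm 213
-> [np.float64(648.4996991009871), np.float64(-9.83773311982111), 122] tool-x yaw 13.7 : 2 call(s) of [0.0, 0.0, 0.0] turn [0.0, 0.0, 0.555] total mm 0
-> [np.float64(648.4996991009871), np.float64(-9.83773311982111), 30] tool-x yaw 13.7 : 1 call(s) of [0.0, 0.0, 0.46] turn [0.0, 0.0, 0.0] total mm 92
```

View pics/s4.png

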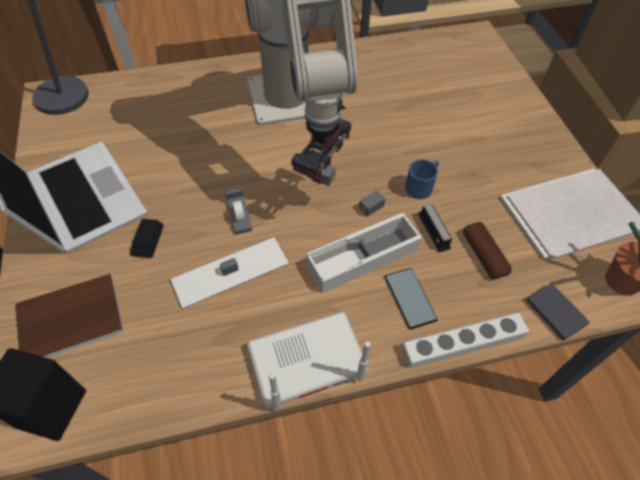

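Pack held at about (320,172); lid flat at (229,272), box open.

```bash
python3 -m jog '0.17 0.21 0 0 0 0 1;0.34 0.42 0 0 0 0 1;0.5 0.62 0 0 0 0 1;0.673 0.828 0 0 0 0 1;0.673 0.828 0 0 0 0 1;0.673 0.828 0 0 0 0 1'|egrep 'ee|ft|wid'
python3 -m jog '0 0 0 0 0 0.28 1;0 0 0 0 0 0.5 1;0 0 0 0 0 0.75 1;0 0 0 0 0 1 1;0 0 0 0 0 1 1;0 0 0 0 0 1 1'|egrep 'ee|ft|wid'
python3 - <<'E'
from h import *
plan((648.5,-9.8,122,13.7),(648.5,-9.8,50,13.7))
E
```

```text
ee_pos: [649.8, -10.1, 118.6]
ft_force: [-0.7, -0.1, -2.6]
width: 36.4
ee_pos: [647.4, -9.9, 120.3]
ft_force: [-0.6, -0.9, -1.2]
width: 36.0
-> [648.5, -9.8, 122] tool-x yaw 13.7 : 1 call(s) of [0.005, 0.001, -0.008] turn [-0.002, 0.005, 0.12] total mm 2
-> [648.5, -9.8, 50] tool-x yaw 13.7 : 1 call(s) of [0.0, 0.0, 0.36] turn [0.0, 0.0, 0.0] total mm 72
```

```bash
python3 -m jog '0.005 0 0 0 0 0.12 1;0.005 0 0.1 0 0 0.12 1;0.005 0 0.2 0 0 0.12 1;0.005 0 0.2 0 0 0.12 1'|egrep 'ee|ft|wid'
python3 -m jog '0 0 0.05 0 0 0 1;0 0 0.08 0 0 0 1;0 0 0.08 0 0 0 1'|egrep 'ee|ft|wid'
python3 -m jog '0 0 0.03 0 0 0 1;0 0 0.06 0 0 0 1;0 0 0.06 0 0 0 1'|egrep 'ee|ft|wid'
python3 -m jog '0 0 0.03 0 0 0 1;0 0 0.06 0 0 0 1;0 0 0.06 0 0 0 1'|egrep 'ee|ft|wid'
python3 - <<'E'
from h import *
im=snap('scene','a.png'); cv2.imwrite('pics/s5.png',cv2.resize(im[170:310,260:460,::-1],None,fx=4,fy=4,interpolation=2))
E
```

```text
ee_pos: [647.2, -9.6, 78.6]
ft_force: [0.1, 0.0, -1.8]
width: 36.0
ee_pos: [649.7, -9.7, 65.1]
ft_force: [-0.3, -0.3, -2.1]
width: 36.1
ee_pos: [649.5, -9.7, 52.9]
ft_force: [-0.6, 0.7, -1.8]
width: 36.3
ee_pos: [649.4, -9.7, 40.6]
ft_force: [0.2, 0.3, -2.1]
width: 35.8
```

View pics/s5.png

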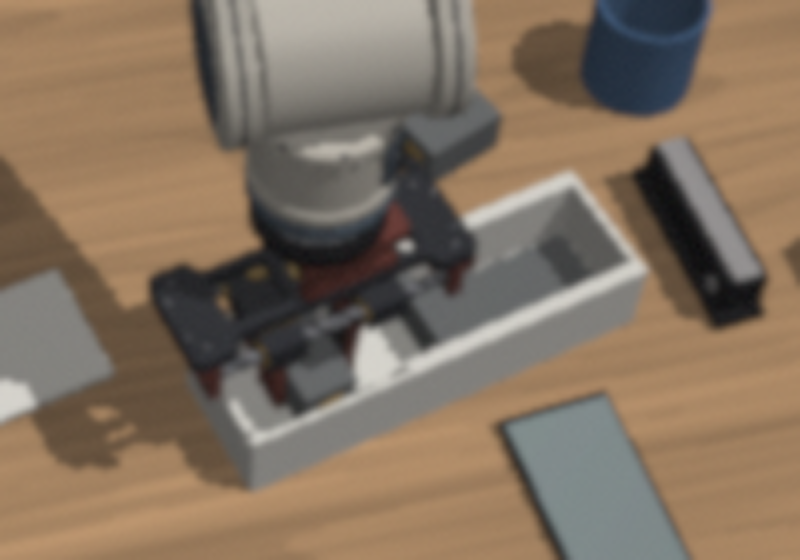

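Pack is going into the bay cleanly (crop (320,375)), no contact force. Lower to the floor and release.

```bash
python3 -m jog '0 0 0.03 0 0 0 1;0 0 0.055 0 0 0 1;0 0 0.055 0 0 0 1'|egrep 'ee|ft|wid'
python3 -m jog '0 0 0.008 0 0 0 1;0 0 0.008 0 0 0 1'|egrep 'ee|ft|wid'
python3 -m jog '0 0 0 0 0 0 -0.2;0 0 0 0 0 0 -0.2;0 0 0 0 0 0 -0.2;0 0 0 0 0 0 -0.2'|egrep 'ee|ft|wid'
python3 -m jog '0 0 -0.2 0 0 0 -0.2;0 0 -0.4 0 0 0 -0.2;0 0 -0.4 0 0 0 -0.2;0 0 -0.4 0 0 0 -0.2'
python3 - <<'E'
from h import *
a=np.radians(13.7);b=np.array([630.5,64]);p=b+np.array([-np.sin(a),np.cos(a)])*-112; print(p)
plan((p[0],p[1],107,13.7))
E
```

```text
ee_pos: [649.5, -9.7, 29.8]
ft_force: [-0.3, -0.1, -0.5]
width: 36.0
ee_pos: [650.0, -9.7, 28.9]
ft_force: [-0.5, 0.7, -2.2]
width: 35.7
ee_pos: [650.3, -9.7, 29.3]
ft_force: [-0.3, -0.3, 0.1]
width: 52.7
t: 24.95
ee_pos: [650.7, -9.7, 110.3]
orientation: [3.119, 0.369, 0.004]
ft_force: [-0.4, -0.6, -0.4]
width: 52.8
grasp_force: 0.0
[657.02587236 -44.81350144]
-> [np.float64(657.0258723593493), np.float64(-44.81350143973637), 107] tool-x yaw 13.7 : 1 call(s) of [-0.01, 0.178, 0.016] turn [0.001, -0.004, -0.007] total mm 36
```

```bash
for i in 1 2 3; do python3 -m jog '0 0 0 0 0 -0.28 0.82;0 0 0 0 0 -0.56 0.82;0 0 0 0 0 -0.84 0.82;0 0 0 0 0 -1 0.82;0 0 0 0 0 -1 0.82'|egrep 'ee|ft|wid'; done
python3 - <<'E'
from h import *
im=snap('top','b.png'); cv2.imwrite('pics/t6.png',cv2.resize(im[180:290,200:360,::-1],None,fx=5,fy=5,interpolation=2))
print([(round(d['confidence'],2),w('top',d['xyz']).round(1).tolist()) for d in pinpoint('pack1','top')][:3])
a=np.radians(13.7);b=np.array([630.5,64]);p=b+np.array([-np.sin(a),np.cos(a)])*-112; print(p)
plan((p[0],p[1],110,103.7),(p[0],p[1],30,103.7))
E
```

```text
ee_pos: [648.9, -9.6, 107.3]
ft_force: [0.2, -0.5, 0.1]
width: 15.9
ee_pos: [649.4, -9.7, 108.0]
ft_force: [-0.2, 0.4, 0.2]
width: 8.0
ee_pos: [649.7, -9.7, 108.4]
ft_force: [0.1, -0.8, -1.0]
width: 7.9
[]
[657.02587236 -44.81350144]
-> [np.float64(657.0258723593493), np.float64(-44.81350143973637), 110] tool-x yaw 103.7 : 1 call(s) of [-0.179, -0.005, -0.007] turn [-0.001, -0.0, -0.016] total mm 36
-> [np.float64(657.0258723593493), np.float64(-44.81350143973637), 30] tool-x yaw 103.7 : 1 call(s) of [0.0, 0.0, 0.4] turn [0.0, 0.0, 0.0] total mm 80
```

View pics/t6.png

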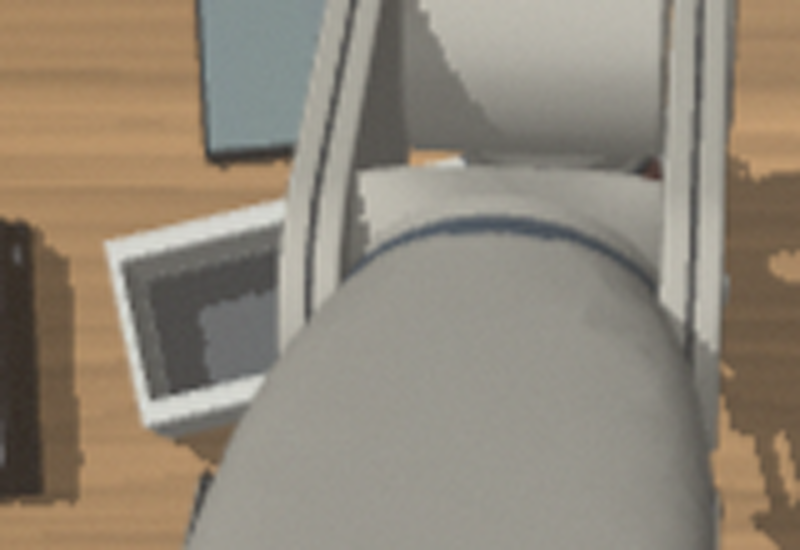

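```bash
python3 -m jog '-0.1 -0.004 0 0 0 -0.016 0.82;-0.182 -0.004 0 0 0 -0.016 0.82;-0.182 -0.004 0 0 0 -0.016 0.82;-0.182 -0.004 0.2 0 0 -0.016 0.82;-0.182 -0.004 0.3 0 0 -0.016 0.82;-0.182 -0.004 0.4 0 0 -0.016 0.82;-0.182 -0.004 0.4 0 0 -0.016 0.82'
python3 - <<'E'
from h import *
o=get_obs();a=np.radians(13.7);d=o['ee_pos'][:2]-[630.5,64];print('box frame x',d@[np.cos(a),np.sin(a)],'y',d@[-np.sin(a),np.cos(a)])
im=snap('scene','c.png'); cv2.imwrite('pics/s7.png',cv2.resize(im[190:300,280:440,::-1],None,fx=5,fy=5,interpolation=2))
E
```

```text
t: 27.25
ee_pos: [655.5, -44.9, 26.2]
orientation: [-1.934, -2.47, 0.004]
ft_force: [-1.1, -0.7, 1.4]
width: 8.0
grasp_force: 0.0
box frame x -1.4609106070577305 y -111.68241607936929
```

View pics/s7.png

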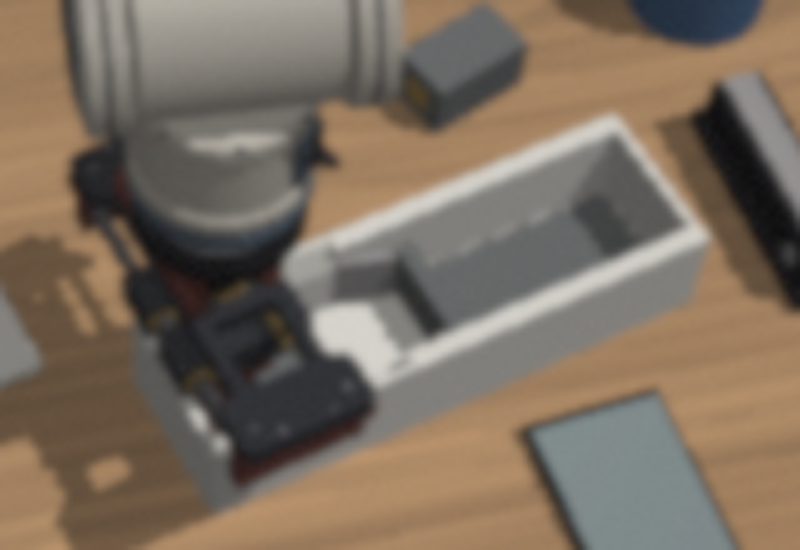

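Gripper is down behind the pack in the bay; lip at crop (365,275), follower at (420,290). Pushing in +y.

```bash
python3 -m jog '0.05 0.003 0 0 0 0 0.82;0.1 0.003 0 0 0 0 0.82;0.15 0.003 0 0 0 0 0.82;0.2 0.003 0 0 0 0 0.82;0.25 0.003 0 0 0 0 0.82;0.25 0.003 0 0 0 0 0.82'|egrep 'ee|ft'
for i in 1 2 3 4; do python3 -m jog '0.03 0 0 0 0 0 0.82;0.06 0 0 0 0 0 0.82;0.06 0 0 0 0 0 0.82'|egrep 'ee|ft'; done
python3 - <<'E'
from h import *
o=get_obs();a=np.radians(13.7);d=o['ee_pos'][:2]-[630.5,64];print('box frame x',d@[np.cos(a),np.sin(a)],'y',d@[-np.sin(a),np.cos(a)])
E
```

```text
ee_pos: [646.3, 4.8, 29.7]
ft_force: [-1.4, 0.2, 0.1]
ee_pos: [643.8, 15.3, 29.6]
ft_force: [1.5, -2.3, 2.0]
ee_pos: [640.9, 26.8, 29.5]
ft_force: [0.5, -3.1, 2.5]
ee_pos: [638.1, 38.3, 29.5]
ft_force: [1.7, -3.5, 3.2]
ee_pos: [635.2, 50.0, 29.5]
ft_force: [1.3, -3.8, 3.4]
box frame x 1.2564682991709324 y -14.728416388259527
```

```bash
for i in 1 2 3; do python3 -m jog '0.02 0 0 0 0 0 0.82;0.02 0 0 0 0 0 0.82'|egrep 'ee|ft'; done
python3 - <<'E'
from h import *
o=get_obs();a=np.radians(13.7);d=o['ee_pos'][:2]-[630.5,64];print('box frame x',d@[np.cos(a),np.sin(a)],'y',d@[-np.sin(a),np.cos(a)])
im=snap('scene','d.png'); cv2.imwrite('pics/s8.png',cv2.resize(im[190:300,280:440,::-1],None,fx=5,fy=5,interpolation=2))
E
```

```text
ee_pos: [634.3, 53.6, 29.5]
ft_force: [1.0, -5.2, 2.4]
ee_pos: [633.3, 57.7, 29.5]
ft_force: [0.9, -3.7, 3.4]
ee_pos: [632.4, 61.7, 29.5]
ft_force: [1.6, -4.2, 3.3]
box frame x 1.2536926407475648 y -2.7065933096660557
```

View pics/s8.png

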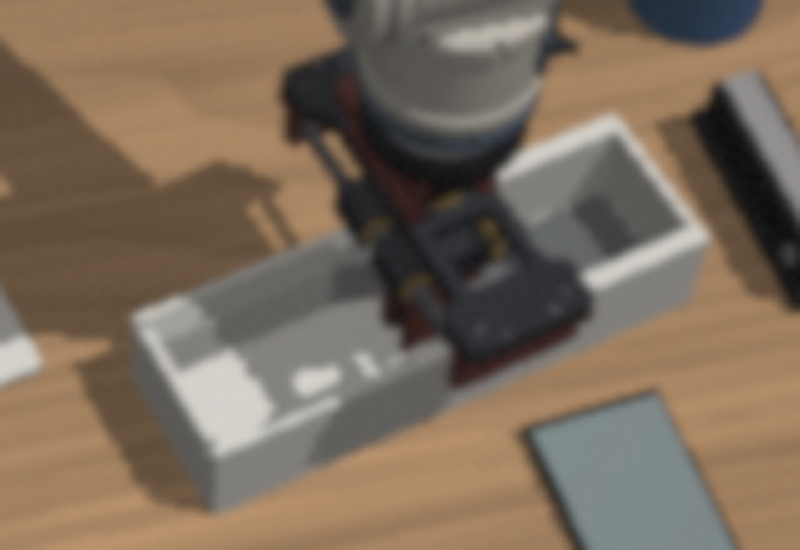

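Pack is through (nothing left in the bay); back off and look.

```bash
python3 -m jog '-0.1 0 0 0 0 0 0.82;-0.25 0 0 0 0 0 0.82;-0.25 0 0 0 0 0 0.82;-0.25 0 -0.2 0 0 0 0.82;-0.25 0 -0.4 0 0 0 0.82;-0.25 0 -0.5 0 0 0 -0.6;-0.25 0 -0.5 0 0 0 -0.6'|egrep 'ee|ft'
python3 - <<'E'
from h import *
plan((486,131,130,113))
E
```

```text
ee_pos: [645.4, 14.2, 132.1]
ft_force: [0.9, 0.1, 0.1]
-> [486, 131, 130] tool-x yaw 113.0 : 1 call(s) of [0.759, -0.632, 0.007] turn [0.009, 0.002, -0.301] total mm 198
```

```bash
python3 -m jog '0.2 -0.16 0 0 0 -0.3 -0.6;0.4 -0.32 0 0 0 -0.3 -0.6;0.6 -0.48 0 0 0 -0.3 -0.6;0.759 -0.632 0 0 0 -0.3 -0.6;0.759 -0.632 0 0 0 -0.3 -0.6;0.759 -0.632 0 0 0 -0.3 -0.6'|egrep 'ee|ft'
python3 - <<'E'
from h import *
im=snap('scene','e.png'); cv2.imwrite('pics/s9.png',cv2.resize(im[170:300,280:440,::-1],None,fx=4.5,fy=4.5,interpolation=2))
a=np.radians(13.7)
for t in('pack1','lip','box'):
  for n in('scene','top'):
    if n=='top' and t=='pack1': get_image('top')
    for d in pinpoint(t,n):
        p=w(n,d['xyz']); e=p[:2]-[630.5,64]; print(t,n,round(d['confidence'],2),p.round(1),'box frame',(e@[np.cos(a),np.sin(a)]).round(1),(e@[-np.sin(a),np.cos(a)]).round(1))
print(rect('pack1','scene',36,3),rect('pack1','top',36,3))
plan((486,131,22,113))
E
```

```text
ee_pos: [483.0, 130.8, 128.1]
ft_force: [0.3, -0.4, 0.4]
pack1 scene 0.76 [486.9 132.2  14.9] box frame -123.3 100.3
pack1 scene 0.56 [631.4  82.6  18.6] box frame 5.3 17.8
pack1 top 0.69 [629.9  83.2  23.6] box frame 4.0 18.8
pack1 top 0.63 [484.7 130.6  18.5] box frame -125.9 99.2
lip scene 0.67 [632.   64.3   5.9] box frame 1.5 -0.0
lip top 0.63 [626.7  62.    5.3] box frame -4.2 -1.0
box scene 0.73 [693.6 366.5  -3.2] box frame 132.9 278.9
box scene 0.59 [634.5  65.8   4.7] box frame 4.3 0.8
box top 0.66 [631.2  59.8  -6.1] box frame -0.3 -4.3
[(0.63, [626, 77], [54, 49], np.float32(13.5)), (0.63, [498, 128], [76, 56], np.float32(112.1))] [(0.87, [628, 80], [60, 39], np.float32(12.0)), (0.41, [492, 104], [34, 18], np.float32(12.6))]
-> [486, 131, 22] tool-x yaw 113.0 : 1 call(s) of [0.004, 0.008, 0.535] turn [0.0, -0.0, -0.002] total mm 107
```

View pics/s9.png

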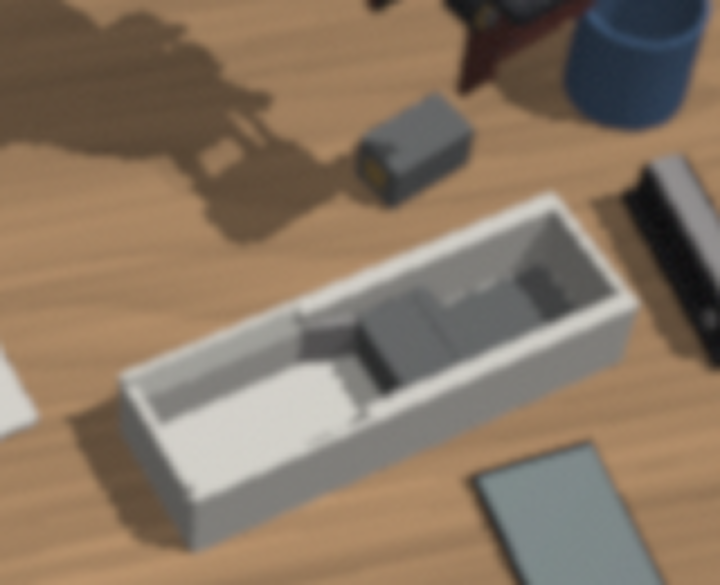

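First pack sits behind the lips (crop (400,330), y≈18 mm). Grasping the second.

```bash
python3 -m jog '0.004 0.008 0.2 0 0 0 -0.6;0.004 0.008 0.4 0 0 0 -0.6;0.004 0.008 0.535 0 0 0 -0.6;0.004 0.008 0.535 0 0 0 -0.6;0.004 0.008 0.535 0 0 0 -0.6'|egrep 'ee|ft|wid'
python3 -m jog '0 0 0 0 0 0 1;0 0 0 0 0 0 1;0 0 0 0 0 0 1;0 0 0 0 0 0 1;0 0 0 0 0 0 1;0 0 0 0 0 0 1;0 0 0 0 0 0 1'
python3 -m jog '0 0 -0.1 0 0 0 1;0 0 -0.3 0 0 0 1;0 0 -0.5 0 0 0 1;0 0 -0.5 0 0 0 1;0 0 -0.5 0 0 0 1'
python3 - <<'E'
from h import *
plan((650,-9.8,122,113),(650,-9.8,122,193.7))
E
```

```text
ee_pos: [485.6, 131.1, 22.0]
ft_force: [-0.8, 0.6, 1.0]
width: 70.4
t: 32.75
ee_pos: [485.8, 131.3, 22.5]
orientation: [1.734, 2.619, 0.0]
ft_force: [-2.1, -0.6, 6.7]
width: 35.7
grasp_force: 30.0
t: 33.25
ee_pos: [486.1, 131.4, 122.7]
orientation: [1.734, 2.618, 0.002]
ft_force: [-1.2, -0.5, -1.5]
width: 36.0
grasp_force: 30.0
-> [650, -9.8, 122] tool-x yaw 113.0 : 1 call(s) of [-0.97, 0.479, 0.005] turn [0.004, 0.001, -0.001] total mm 216
-> [650, -9.8, 122] tool-x yaw 193.7 : 3 call(s) of [0.0, 0.0, 0.0] turn [0.0, 0.0, -0.897] total mm 0
```

```bash
python3 -m jog '-0.2 0.1 0 0 0 0 1;-0.4 0.2 0 0 0 0 1;-0.6 0.3 0 0 0 0 1;-0.8 0.4 0 0 0 0 1;-0.97 0.479 0 0 0 0 1;-0.97 0.479 0 0 0 0 1;-0.97 0.479 0 0 0 0 1'|egrep 'ee|ft|wid'
for i in 1 2 3; do python3 -m jog '0 0 0 0 0 -0.25 1;0 0 0 0 0 -0.5 1;0 0 0 0 0 -0.75 1;0 0 0 0 0 -0.897 1;0 0 0 0 0 -0.897 1'|egrep 'ee|ft|wid'; done
python3 - <<'E'
from h import *
plan((650,-9.8,60,193.7))
E
```

```text
ee_pos: [648.3, -10.5, 119.5]
ft_force: [-0.3, 0.4, -1.7]
width: 35.9
ee_pos: [647.7, -8.7, 120.9]
ft_force: [-0.0, -0.3, -2.2]
width: 35.9
ee_pos: [648.5, -9.1, 121.4]
ft_force: [-0.2, -0.3, -0.6]
width: 35.9
ee_pos: [648.9, -9.5, 121.7]
ft_force: [-0.3, 0.3, -1.1]
width: 35.9
-> [650, -9.8, 60] tool-x yaw 193.7 : 1 call(s) of [-0.005, -0.003, 0.308] turn [0.001, -0.002, -0.004] total mm 62
```

```bash
python3 -m jog '-0.003 0 0.1 0 0 0 1;-0.003 0 0.2 0 0 0 1;-0.003 0 0.28 0 0 0 1;-0.003 0 0.28 0 0 0 1'|egrep 'ee|ft|wid'
for i in 1 2 3; do python3 -m jog '0 0 0.03 0 0 0 1;0 0 0.055 0 0 0 1;0 0 0.055 0 0 0 1'|egrep 'ee|ft|wid'; done
```

```text
ee_pos: [648.2, -9.6, 63.5]
ft_force: [-0.6, -0.5, -1.6]
width: 36.3
ee_pos: [650.2, -9.8, 54.9]
ft_force: [0.3, 0.1, -1.7]
width: 36.0
ee_pos: [649.7, -9.9, 43.4]
ft_force: [0.2, 0.7, -1.5]
width: 35.7
ee_pos: [649.6, -9.8, 32.1]
ft_force: [0.5, 0.8, -0.7]
width: 36.0
```

```bash
python3 -m jog '0 0 0.012 0 0 0 1;0 0 0.018 0 0 0 1;0 0 0.018 0 0 0 1'|egrep 'ee|ft|wid'
python3 -m jog '0 0 0 0 0 0 -0.2;0 0 0 0 0 0 -0.2;0 0 0 0 0 0 -0.2;0 0 0 0 0 0 -0.2'|egrep 'ee|ft|wid'
python3 -m jog '0 0 -0.2 0 0 0 -0.2;0 0 -0.4 0 0 0 -0.2;0 0 -0.4 0 0 0 -0.2;0 0 -0.4 0 0 0 -0.2'|egrep 'ee|ft|wid'
for i in 1 2 3; do python3 -m jog '0 0 0 0 0 0.28 0.82;0 0 0 0 0 0.56 0.82;0 0 0 0 0 0.84 0.82;0 0 0 0 0 1 0.82;0 0 0 0 0 1 0.82'|egrep 'ee|ft|wid'; done
python3 - <<'E'
from h import *
plan((657,-45.5,107,103.7),(657,-45.5,29,103.7))
E
```

```text
ee_pos: [650.2, -9.8, 29.3]
ft_force: [-0.3, 0.7, -1.0]
width: 35.9
ee_pos: [650.4, -9.8, 29.7]
ft_force: [0.1, -0.6, -0.7]
width: 52.4
ee_pos: [650.9, -9.9, 110.7]
ft_force: [-1.2, -0.4, 0.1]
width: 52.5
ee_pos: [649.1, -9.8, 107.7]
ft_force: [-0.1, -0.0, -0.6]
width: 16.0
ee_pos: [649.6, -9.8, 108.4]
ft_force: [-0.1, 1.0, 0.4]
width: 8.1
ee_pos: [649.8, -9.8, 108.8]
ft_force: [0.1, -0.3, 0.5]
width: 7.8
-> [657, -45.5, 107] tool-x yaw 103.7 : 1 call(s) of [-0.182, -0.008, 0.009] turn [-0.002, -0.001, 0.006] total mm 36
-> [657, -45.5, 29] tool-x yaw 103.7 : 1 call(s) of [0.0, 0.0, 0.39] turn [0.0, 0.0, 0.0] total mm 78
```

```bash
python3 -m jog '-0.1 0 0 0 0 0 0.82;-0.182 0 0 0 0 0 0.82;-0.182 0 0 0 0 0 0.82;-0.182 0 0.2 0 0 0 0.82;-0.182 0 0.3 0 0 0 0.82;-0.182 0 0.395 0 0 0 0.82;-0.182 0 0.395 0 0 0 0.82;-0.182 0 0.395 0 0 0 0.82'|egrep 'ee|ft'
python3 -m jog '0.05 0 0 0 0 0 0.82;0.1 0 0 0 0 0 0.82;0.15 0 0 0 0 0 0.82;0.2 0 0 0 0 0 0.82;0.25 0 0 0 0 0 0.82;0.25 0 0 0 0 0 0.82'|egrep 'ee|ft'
for i in 1 2 3 4; do python3 -m jog '0.03 0 0 0 0 0 0.82;0.06 0 0 0 0 0 0.82;0.06 0 0 0 0 0 0.82'|egrep 'ee|ft'; done
python3 - <<'E'
from h import *
o=get_obs();a=np.radians(13.7);d=o['ee_pos'][:2]-[630.5,64];print('box frame x',d@[np.cos(a),np.sin(a)],'y',d@[-np.sin(a),np.cos(a)])
E
```

```text
ee_pos: [659.0, -45.3, 30.5]
ft_force: [0.2, -0.2, 1.1]
ee_pos: [647.3, 4.6, 31.0]
ft_force: [-0.0, -0.6, 0.8]
ee_pos: [644.5, 15.2, 31.0]
ft_force: [0.4, -3.6, 2.6]
ee_pos: [641.6, 26.6, 31.0]
ft_force: [-0.2, -4.3, 4.6]
ee_pos: [638.8, 38.1, 31.0]
ft_force: [0.6, -5.2, 3.7]
ee_pos: [636.0, 49.7, 31.0]
ft_force: [0.7, -5.2, 3.6]
box frame x 1.9164525649607098 y -15.186051479435731
```

```bash
for i in 1 2 3; do python3 -m jog '0.021 0 0 0 0 0 0.82;0.021 0 0 0 0 0 0.82'|egrep 'ee|ft'; done
python3 -m jog '-0.1 0 0 0 0 0 0.82;-0.25 0 0 0 0 0 0.82;-0.25 0 0 0 0 0 0.82;-0.25 0 -0.2 0 0 0 0.82;-0.25 0 -0.4 0 0 0 0.82;-0.25 0 -0.5 0 0 0 -0.6;-0.25 0 -0.5 0 0 0 -0.6'|egrep 'ee|ft'
python3 - <<'E'
from h import *
plan((600,-259.8,155,103.7))
E
```

```text
ee_pos: [635.0, 53.4, 30.9]
ft_force: [1.8, -6.8, 3.6]
ee_pos: [634.0, 57.7, 31.0]
ft_force: [0.4, -6.4, 4.8]
ee_pos: [632.9, 61.9, 30.9]
ft_force: [0.8, -5.3, 3.7]
ee_pos: [646.2, 14.8, 133.7]
ft_force: [0.3, 0.8, 0.1]
-> [600, -259.8, 155] tool-x yaw 103.7 : 2 call(s) of [-0.639, -0.275, -0.054] turn [0.005, 0.001, 0.0] total mm 279
```

```bash
for i in 1 2; do python3 -m jog '-0.2 -0.09 -0.05 0 0 0 -0.6;-0.4 -0.18 -0.05 0 0 0 -0.6;-0.639 -0.275 -0.05 0 0 0 -0.6;-0.639 -0.275 -0.05 0 0 0 -0.6;-0.639 -0.275 -0.05 0 0 0 -0.6'|egrep 'ee|ft'; done
for i in 1 2 3; do python3 -m jog '0 0 0 0 0 0.28 -0.6;0 0 0 0 0 0.56 -0.6;0 0 0 0 0 0.84 -0.6;0 0 0 0 0 1 -0.6;0 0 0 0 0 1 -0.6'|egrep 'ee|ft|wid'; done
python3 - <<'E'
from h import *
im=snap('scene','f.png'); cv2.imwrite('pics/s10.png',cv2.resize(im[180:310,160:440,::-1],None,fx=2.8,fy=2.8,interpolation=2))
get_image('top'); a=np.radians(13.7)
for t in('pack1','lip','lid'):
  for n in('scene','top'):
    for d in pinpoint(t,n):
        p=w(n,d['xyz']); e=p[:2]-[630.5,64]; print(t,n,round(d['confidence'],2),p.round(1),'box frame',(e@[np.cos(a),np.sin(a)]).round(1),(e@[-np.sin(a),np.cos(a)]).round(1))
plan((600.4,-260.1,34,13.6))
E
```

```text
ee_pos: [620.2, -123.8, 138.9]
ft_force: [-0.0, 0.6, -0.1]
ee_pos: [598.0, -259.8, 149.4]
ft_force: [0.9, 0.3, 0.2]
ee_pos: [598.6, -257.8, 149.9]
ft_force: [-0.1, -0.5, -0.4]
width: 70.2
ee_pos: [598.5, -258.9, 150.1]
ft_force: [0.4, 0.2, -0.1]
width: 70.1
ee_pos: [598.4, -259.6, 150.2]
ft_force: [-0.1, 0.9, -0.4]
width: 70.0
pack1 scene 0.83 [626.1  83.1  24. ] box frame 0.3 19.6
pack1 top 0.84 [620.4 117.9  21.6] box frame 3.0 54.8
pack1 top 0.59 [626.   84.1  22.4] box frame 0.4 20.6
lip scene 0.8 [633.3  65.2   6.5] box frame 3.0 0.5
lip top 0.62 [629.   64.1   4.3] box frame -1.5 0.4
lid scene 0.58 [ 601.6 -260.    -3. ] box frame -104.8 -307.9
lid top 0.39 [621.5 120.6  22.6] box frame 4.6 57.1
-> [600.4, -260.1, 34] tool-x yaw 13.6 : 1 call(s) of [0.011, 0.0, 0.582] turn [-0.0, 0.0, 0.006] total mm 116
```

View pics/s10.png

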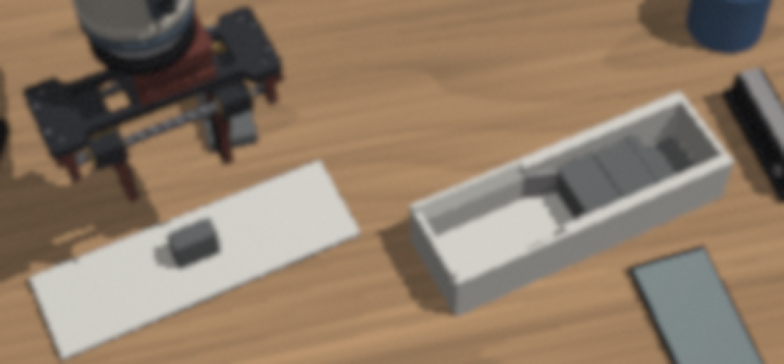

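Both packs are behind the lips (crop (580,190), (625,165)), no others on the desk. Fetching the lid.

```bash
python3 -m jog '0.011 0 0.2 0 0 0.006 -0.6;0.011 0 0.4 0 0 0.006 -0.6;0.011 0 0.57 0 0 0.006 -0.6;0.011 0 0.577 0 0 0.006 -0.6;0.011 0 0.577 0 0 0.006 -0.6;0.011 0 0.577 0 0 0.006 -0.6'|egrep 'ee|ft|wid'
python3 -m jog '0 0 0 0 0 0 1;0 0 0 0 0 0 1;0 0 0 0 0 0 1;0 0 0 0 0 0 1;0 0 0 0 0 0 1;0 0 0 0 0 0 1;0 0 0 0 0 0 1'
python3 -m jog '0 0 -0.1 0 0 0 1;0 0 -0.3 0 0 0 1;0 0 -0.5 0 0 0 1;0 0 -0.6 0 0 0 1;0 0 -0.6 0 0 0 1;0 0 -0.6 0 0 0 1'
python3 - <<'E'
from h import *
plan((631.5,63,145,13.6))
E
```

```text
ee_pos: [601.3, -260.7, 36.9]
ft_force: [0.9, -0.5, -0.7]
width: 69.8
t: 47.45
ee_pos: [600.5, -260.2, 35.5]
orientation: [3.12, 0.37, 0.0]
ft_force: [-1.4, -0.2, 6.6]
width: 39.7
grasp_force: 30.0
t: 48.05
ee_pos: [599.7, -259.9, 154.0]
orientation: [-3.119, -0.37, 0.002]
ft_force: [-0.5, 0.6, -3.4]
width: 39.8
grasp_force: 30.0
-> [631.5, 63, 145] tool-x yaw 13.6 : 2 call(s) of [0.266, -0.766, 0.023] turn [-0.001, 0.001, -0.001] total mm 325
```

```bash
for i in 1 2; do python3 -m jog '0.05 -0.15 0 0 0 0 1;0.1 -0.3 0 0 0 0 1;0.16 -0.46 0 0 0 0 1;0.21 -0.62 0 0 0 0 1;0.266 -0.766 0 0 0 0 1;0.266 -0.766 0 0 0 0 1;0.266 -0.766 0 0 0 0 1'|egrep 'ee|ft|wid|gras'; done
python3 - <<'E'
from h import *
plan((631.7,63.2,95,13.6))
im=snap('scene','g.png'); cv2.imwrite('pics/s11.png',cv2.resize(im[150:310,260:460,::-1],None,fx=3.5,fy=3.5,interpolation=2))
E
```

```text
ee_pos: [615.1, -98.0, 152.8]
ft_force: [0.3, -0.5, -2.4]
width: 39.6
grasp_force: 30.0
ee_pos: [631.6, 62.0, 153.9]
ft_force: [-0.8, -0.0, -3.3]
width: 39.8
grasp_force: 30.0
-> [631.7, 63.2, 95] tool-x yaw 13.6 : 1 call(s) of [0.002, -0.006, 0.295] turn [0.0, 0.004, -0.002] total mm 59
```

View pics/s11.png

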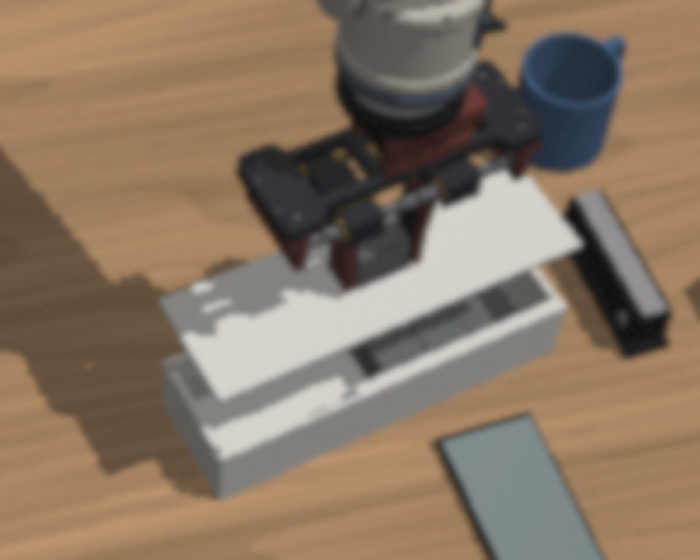

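Lid held level and aligned over the box (knob at crop (380,250)). Lowering with force checks.

```bash
python3 -m jog '0.001 -0.005 0.1 0 0 0 1;0.001 -0.005 0.2 0 0 0 1;0.001 -0.005 0.27 0 0 0 1;0.001 -0.005 0.27 0 0 0 1;0.001 -0.005 0.27 0 0 0 1'|egrep 'ee|ft|wid'
for i in 1 2 3 4 5 6; do python3 -m jog '0 0 0.012 0 0 0 1;0 0 0.012 0 0 0 1'|egrep 'ee|ft'; done
```

```text
ee_pos: [632.1, 62.8, 101.0]
ft_force: [0.7, 0.0, -3.4]
width: 39.6
ee_pos: [632.6, 63.6, 99.3]
ft_force: [0.3, 0.6, -2.9]
ee_pos: [632.1, 63.7, 96.4]
ft_force: [0.6, -1.1, -4.5]
ee_pos: [631.9, 63.7, 93.6]
ft_force: [-1.2, -0.6, -2.9]
ee_pos: [631.9, 63.6, 91.1]
ft_force: [-0.4, -0.1, -3.4]
ee_pos: [631.9, 63.6, 88.7]
ft_force: [-0.2, -0.0, -3.4]
ee_pos: [631.9, 63.6, 86.3]
ft_force: [0.1, -0.8, -3.4]
```

```bash
python3 -m jog '0 0 0.008 0 0 0 1;0 0 0.008 0 0 0 1;0 0 0.008 0 0 0 1'|egrep 'ee|ft'
python3 -m jog '0 0 0 0 0 0 -0.6;0 0 0 0 0 0 -0.6;0 0 0 0 0 0 -0.6;0 0 0 0 0 0 -0.6;0 0 0 0 0 0 -0.6'|egrep 'ee|ft|wid'
python3 -m jog '0 0 -0.2 0 0 0 -0.6;0 0 -0.4 0 0 0 -0.6;0 0 -0.6 0 0 0 -0.6;0 0 -0.6 0 0 0 -0.6'|egrep 'ee|ft'
for i in 1 2; do python3 -m jog '-0.1 0.3 -0.1 0 0 0 -0.6;-0.2 0.5 -0.1 0 0 0 -0.6;-0.3 0.7 -0.1 0 0 0 -0.6;-0.3 0.7 -0.1 0 0 0 -0.6;-0.3 0.7 -0.1 0 0 0 -0.6'|egrep 'ee|ft'; done
python3 - <<'E'
from h import *
for n in('scene','top'):
    im=snap(n,n+'9.png')
    for t in ('lid','box','stapler'): print(t,n,[(round(d['confidence'],2),w(n,d['xyz']).round(1).tolist()) for d in pinpoint(t,n)][:2])
    print(rect('lid',n,62))
    if n=='scene': cv2.imwrite('pics/s12.png',cv2.resize(im[150:310,260:460,::-1],None,fx=3.5,fy=3.5,interpolation=2))
E
```

```text
ee_pos: [632.2, 63.6, 85.5]
ft_force: [-2.7, 0.0, 2.6]
ee_pos: [632.1, 63.6, 85.0]
ft_force: [0.1, 0.2, -0.8]
width: 70.0
ee_pos: [635.6, 63.9, 211.2]
ft_force: [1.0, -0.4, 0.2]
ee_pos: [605.9, -87.7, 224.5]
ft_force: [-0.0, -0.0, -0.2]
ee_pos: [581.0, -236.3, 244.5]
ft_force: [-0.4, 0.9, 0.8]
lid scene [(0.48, [692.2, 370.6, -0.0])]
box scene [(0.69, [633.5, 62.3, 3.4])]
stapler scene [(0.65, [597.1, 266.0, -2.2])]
[(0.94, [637, 63], [272, 90], np.float32(103.6))]
lid top [(0.74, [632.9, 65.1, 50.3])]
box top [(0.7, [630.7, 60.9, -1.0]), (0.36, [459.8, -447.8, 3.9])]
stapler top [(0.6, [597.7, 265.0, -1.8])]
[]
```

View pics/s12.png

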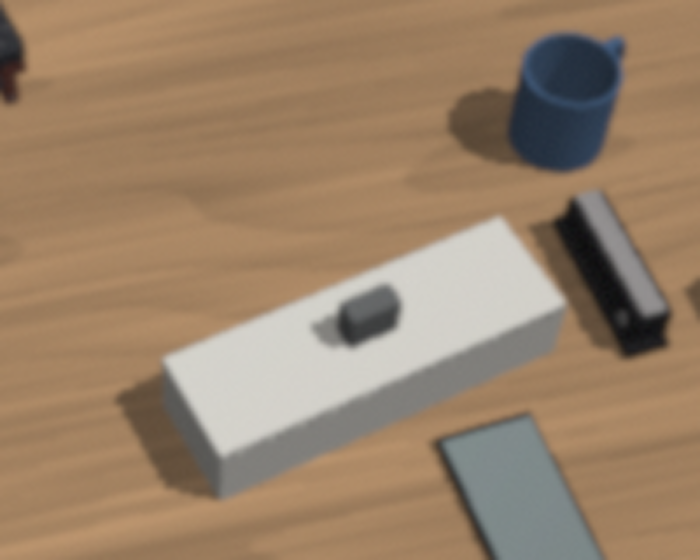

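The lid sits flush and level on the box (crop (365,335)), and the stapler lies clear of it at (612,275). Handing in.

```bash
python3 -c "
from workcell import *
print(close_job())"
```

```text
the job is handed in; nothing more can be done
None
```

I handed the job in. The last pictures show both packs behind the lips, the lid seated flush on the box and the stapler clear on the desk. Only two packs were present, and no verdict came back.

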